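# Fetch the glaze test tile from behind the jar and the vase

## Task

The glaze test tile lies at the back of the wooden tray, shut in behind the jar and the vase. First clear the jar and the vase out of the way onto the plywood side board, leaving the tile where it is; with both of them standing there, lay the tile flat in the middle of the square plaster bat, then stand the jar and the vase back upright in the tray, each exactly where it stood at the start. Do not knock anything over, and leave the timer and the wooden kidney rib behind the tray where they are.

Things in the scene. Friction and masses are not known exactly. Their poses are not given: they have to be found in the camera images.
- tile: glaze test tile, a plain flat sand-beige slab, 40 (its x) x 60 (its y) x 9 mm, 45 g, loose, lying on the tray's floor in its far half, its long side within about 0.2 rad of the tray's y axis. Origin: centre of its underside; z up. Grip it across the 40 mm width; jar and vase stand too close for a gripper's body to come down to it.
- jar: round clear jar with a black screw lid, 63 mm across (body about 60, lid 63), 94 mm tall, about 0.33 kg, loose, standing on the tray's floor. Origin: centre of its underside; z up. It can be gripped from above round the body and lid, 60 to 80 mm above its underside.
- vase: small bottle-shaped unglazed terracotta vase, solid, 98 mm tall, about 0.2 kg, loose, standing on the tray's floor. Foot 46 mm across, belly 62 mm across at 28 mm height, straight neck 33 mm across from 66 to 88 mm height, lip 40 mm across at the top. Origin: centre of its underside; z up. Grip it round the neck, 75 to 85 mm above its underside.
- tray: fixed pale-wood tray left or right of the white pail, 180 (its x) x 210 (its y) mm; floor 8 mm above the table, 8 mm thick rims up to 20 mm. Origin: centre of its underside; x away from the robot, turned at most 0.2 rad. Jar and vase stand side by side along y in its near half, about 84 mm between centres, either one on the left; the tile lies behind them, about 35 mm beyond the tray's centre.
- board: fixed bare plywood board with dark end strips, 140 (its x) x 220 (its y) x 12 mm, empty at the start, on the other side of the pail from the tray. Origin: centre of its underside; top face 12 mm above the table. Side area for the jar and the vase while they are out of the tray.
- bat: fixed square off-white plaster bat, 110 x 110 x 15 mm, empty at the start, on the table just beyond the side board. Origin: centre of its underside; top face 15 mm above the table. The tile belongs in its middle.
- timer: loose round cream clockwork timer with a black knob, 68 mm across, 61 mm tall, standing just beyond the tray. Origin: centre of its underside. To be left alone.
- kidney: loose flat wooden kidney rib, 46 x 116 x 8 mm, lying just beyond the tray. Origin: centre of its underside. To be left alone.
- pail: fixed white pail between the tray and the side board, round, about 230 mm across the rim (250 mm with its wire handle, which hangs at the robot's left), 188 mm tall. Origin: centre of its underside. It never moves; carry things over it with their undersides higher than its rim.

How it is judged (in metres and radians):
On the way, in this order (a step that is already met when the one before it is completed fails the run):
1. the jar and the vase both stand upright and released on the side board, the tile not yet moved (within 20 mm of its start) (x of jar in the frame of board between -0.062 and 0.062 m and y of jar in the frame of board between -0.102 and 0.102 m and z of jar in the frame of board between 0.008 and 0.017 m and angle between each of jar, vase's own z axis and vertical below 0.12 rad and contact force between the fingers and jar below 0.1 N and linear speed of each of jar, vase below 0.03 m/s and x of vase in the frame of board between -0.062 and 0.062 m and y of vase in the frame of board between -0.102 and 0.102 m and z of vase in the frame of board between 0.008 and 0.017 m and contact force between the fingers and vase below 0.1 N and distance of tile from where it was at the start of the episode below 0.02 m), for 0.2 s.
2. the tile lies flat and released in the middle of the bat (centres within 15 mm), the jar and the vase still standing on the side board (horizontal distance between tile and bat below 0.015 m and z of tile in the frame of bat between 0.012 and 0.019 m and angle between tile's own z axis and vertical below 0.1 rad and contact force between the fingers and tile below 0.1 N and linear speed of each of tile, jar, vase below 0.03 m/s and x of jar in the frame of board between -0.062 and 0.062 m and y of jar in the frame of board between -0.102 and 0.102 m and z of jar in the frame of board between 0.008 and 0.017 m and angle between each of jar, vase's own z axis and vertical below 0.12 rad and contact force between the fingers and jar below 0.1 N and x of vase in the frame of board between -0.062 and 0.062 m and y of vase in the frame of board between -0.102 and 0.102 m and z of vase in the frame of board between 0.008 and 0.017 m and contact force between the fingers and vase below 0.1 N), for 0.2 s.
At the end, for the whole second after the job is handed in: The tile lies flat on the plaster bat, centres within 15 mm; the jar and the vase stand upright in the tray, each within 15 mm of where it stood at the start; the timer and the kidney rib are within 20 mm of where they were; all is released and at rest (horizontal distance between tile and bat below 0.015 m and z of tile in the frame of bat between 0.012 and 0.019 m and angle between each of tile, jar, vase's own z axis and vertical below 0.1 rad and contact force between the fingers and tile below 0.1 N and linear speed of tile below 0.03 m/s and distance of each of jar, vase from where it was at the start of the episode below 0.015 m and contact force between the fingers and jar below 0.1 N and linear speed of each of jar, vase below 0.02 m/s and contact force between the fingers and vase below 0.1 N and distance of each of timer, kidney from where it was at the start of the episode below 0.02 m); the robot touches nothing.
It fails at once if the jar or the vase is tipped over (past 0.6 rad) (angle between any of jar, vase's own z axis and vertical above 0.6 rad).
It fails at once if the timer or the kidney rib is moved by more than 20 mm (distance of any of timer, kidney from where it was at the start of the episode above 0.02 m).
It also fails if it takes over 134 s, if anything falls off the work surface, if the arm or the gripper's body presses on something with over 40 N, if the wrist force passes 120 N, or if a joint passes its speed limit or range.

## Robot

A 7-joint arm with a two-finger parallel gripper is mounted at the origin on the work surface; the furniture and walls round the work are solid. World frame = base frame: x ahead of the robot, y to its left, z up, the work surface at z = 0. Lengths are in mm, angles in rad, forces in N, time in s.
With the tool pointing down it reaches from about 425 to 950 mm from the base axis. Payload 4.7 kg.
Tool frame: the origin (TCP) lies midway between the tips of the shut fingers; the grasp point (between the pads) lies 19 mm behind it; z points along the fingers, y is the line along which they close (so a half turn about z gives the same grasp; the last joint's range is limited). The gripper opens to 87 mm and grips with 3 to 60 N. Pads are 19 mm wide; open, the fingers measure 117 mm over their backs; the gripper's body (75 mm by 190 mm) begins 51 mm behind the grasp point.
Start: joints at [-1.325, 0.469, -0.049, 1.532, 0.024, 1.141, -0.082], TCP at [183.122, 649.704, 222.573] pointing down, gripper open.
Joint ranges: [-2.59, 2.59], [-0.33, 1.99], [-1.39, 1.29], [0.1, 2.45], [-1.04, 4.18], [0.21, 1.99], [-2.66, 2.66]. Speed limits (rad/s): [2.57, 2.57, 3.14, 3.14, 3.14, 3.14, 3.14].

## Interface

Orientations are given as a unit quaternion [x, y, z, w].
In Python, from workcell import sensors, viewer, r gives the robot as it stands. The module is installed in compiled form; this text tells all that it offers.
- The arm moves only by the shell command python3 -m jog 'ROWS'. ROWS is JSON, a list of rows, each an object with "fingers": the opening, from 0 (shut) to 1 (fully open); "slide": the shift along the tool's x, y, z normalised to -1 to 1, where 1 is 500 mm, a list of three; "spin": the turn about the tool's z normalised to -1 to 1, where 1 is 4 degrees. In form: [{"fingers": fingers, "slide": [x, y, z], "spin": spin}, ...]. A call has 1 to 20 rows; each row shifts and turns the commanded pose from where the row before left it, along the tool's axes as they then stand; what a row does not reach is not made up. A row lasts 1/10 s, in which the tool goes at most 50 mm and 8.59 degrees, less where a joint would pass 70% of its speed; a pose out of reach is approached as far as the arm can. A call with a number of a shift or a turn outside -1 to 1 is refused whole. A call with a gripper value outside its range is refused whole. The fingers move at their own pace and stop on an object; the grip force is fixed at half the most. Time passes only in rows, so rows that do not move let the fingers close. It gives the time, the measured TCP pose, the force, the opening and the grip force at its end, in the units of the state.
- sensors.sense(): the state, without advancing time (a new reading comes with each control period).
- viewer.snapshot(name): name is "side" or "top"; returns a dict with "img" (384x512x3 uint8, red, green, blue), "intrinsics" (3x3 intrinsics, pixels), "pose" (4x4, takes a point from camera to world coordinates). Camera axes: x right, y up, looking along -z (the intrinsics and any distortion apply to the point x, -y, -z); pixel columns grow to the right and rows downward; lengths in mm; the calibration is good to about 2 mm. A picture is of the moment at which its call begins. There is no depth.
- r.finish_job(): hands the job in; it is judged then, once.
The state is a dict: "time": time; "joint_positions": joint angles; "qd": joint speeds; "effort": joint torques, N m; "ee_pos": TCP position; "orientation": TCP orientation; "contact_force": force on the tool from outside, world axes, zero at the start; "torque": the same for the moment, N m; "grip_width": finger opening in mm; "grasp_force": force on a finger pad.
Only numpy, scipy, OpenCV 4.12 (cv2) and the standard library are available. Lean on these libraries where they do the work, as an engineer would, in place of code of your own. Each camera call takes 0.05 s, during which the arm holds its last target. There are 200 camera calls.

## Working session

There is one attempt and no reset: what is moved stays moved. The work goes in short steps, Python scripts to look and compute and a shell command to move; the robot and the scene stay as the last step left them, time stands still between calls to the robot, and variables do not carry over. Pictures are saved under pics/ and viewed, at most 14 in all, crops included, and the job is handed in when it is done.

```bash
mkdir -p pics; python3 - <<'E'
from workcell import sensors, viewer, r
import cv2,numpy as np
s=sensors.sense(); print({k:np.round(v,3).tolist() for k,v in s.items()})
for n in("top","side"):
    d=viewer.snapshot(n); cv2.imwrite(f"pics/{n}0.png",cv2.cvtColor(d["img"],cv2.COLOR_RGB2BGR))
    print(n,np.round(d["intrinsics"],2).tolist(),np.round(d["pose"],4).tolist(),[k for k in d])
E
```

```text
{'time': 0.0, 'joint_positions': [-1.325, 0.469, -0.049, 1.534, 0.024, 1.141, -0.082], 'qd': [-0.0, -0.001, -0.002, -0.0, -0.001, -0.002, 0.001], 'effort': [-0.001, -50.797, -0.081, -23.615, -0.061, 0.038, 0.0], 'ee_pos': [182.987, 649.097, 221.496], 'orientation': [0.137, 0.991, -0.001, -0.0], 'contact_force': [-0.498, -0.692, -1.266], 'torque': [0.035, -0.032, -0.021], 'grasp_force': 0.0, 'grip_width': 87.078}
top [[379.29, 0.0, 262.73], [0.0, 379.29, 189.37], [0.0, 0.0, 1.0]] [[-0.0071, 0.999, -0.0434, 453.5939], [-1.0, -0.0073, -0.0042, -11.9248], [-0.0045, 0.0434, 0.999, 1211.1706], [0.0, 0.0, 0.0, 1.0]] ['img', 'intrinsics', 'pose']
side [[486.76, 0.0, 257.08], [0.0, 486.76, 188.71], [0.0, 0.0, 1.0]] [[-0.6547, -0.3591, 0.6652, 1446.6666], [0.7559, -0.3065, 0.5785, 826.4858], [-0.0038, 0.8815, 0.4721, 707.8778], [0.0, 0.0, 0.0, 1.0]] ['img', 'intrinsics', 'pose']
```

View pics/top0.png

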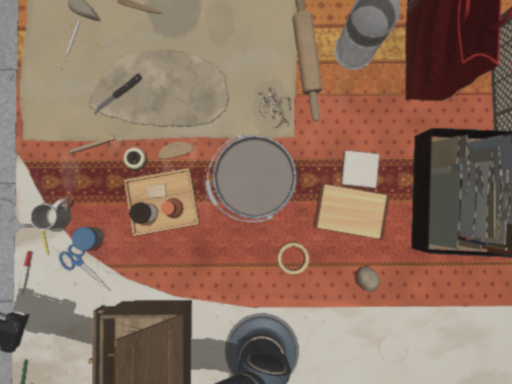

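View pics/side0.png

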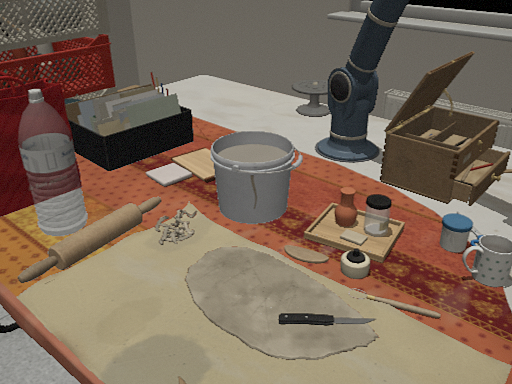

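The top view shows the tray at about (162,202), the jar's lid at (143,212), the vase at (172,208), the tile at (157,190), the pail at (255,178), the board at (352,212) and the bat at (361,169). The gripper is at the left edge, about (10,330). Next I'll zoom in on these.

```bash
python3 - <<'E'
import cv2,numpy as np
t=cv2.imread("pics/top0.png"); s=cv2.imread("pics/side0.png")
a=cv2.resize(t[135:245,110:210],None,fx=5,fy=5,interpolation=cv2.INTER_CUBIC)
b=cv2.resize(t[140:250,310:395],None,fx=3,fy=3,interpolation=cv2.INTER_CUBIC)
c=np.zeros((550,760,3),np.uint8); c[:,:500]=a; c[:330,502:757]=b
cv2.imwrite("pics/c1.png",c)
cv2.imwrite("pics/c2.png",cv2.resize(s[180:285,285:415],None,fx=5,fy=5,interpolation=cv2.INTER_CUBIC))
E
```

```text
(no output)
```

View pics/c1.png

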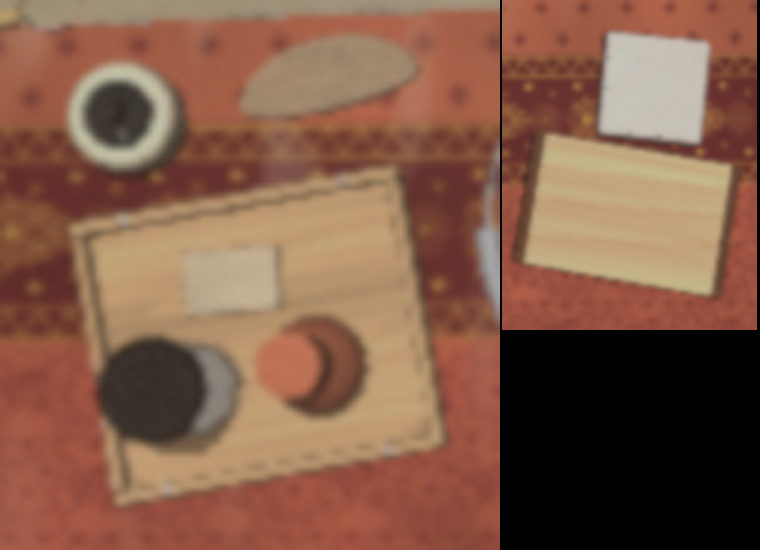

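View pics/c2.png

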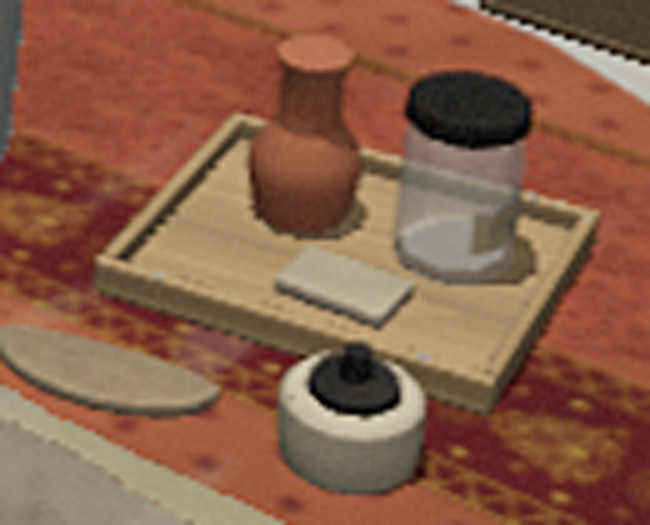

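The zoomed views show the lid at crop (152,390), the vase lip at (290,366) and the tile corners at about (183,250), (277,245), (283,308) and (192,315). The board and bat have clean edges. Next I'll measure with masks and rays.

```bash
cat > h.py <<'E'
import cv2,numpy as np
from workcell import sensors, viewer, r
def ray(d,uv,z):
    K,T=d["intrinsics"],d["pose"]; p=np.linalg.inv(K)@[uv[0],uv[1],1]
    v=T[:3,:3]@np.array([p[0],-p[1],-p[2]]); o=T[:3,3]; return o+v*(z-o[2])/v[2]
def blob(d,cond,x0,y0,x1,y1):
    im=d["img"][y0:y1,x0:x1]; big=cv2.resize(im,None,fx=4,fy=4,interpolation=cv2.INTER_LINEAR)
    hsv=cv2.cvtColor(big,cv2.COLOR_RGB2HSV).astype(int); m=cond(big.astype(int),hsv).astype(np.uint8)
    cs,_=cv2.findContours(m,cv2.RETR_EXTERNAL,cv2.CHAIN_APPROX_NONE); c=max(cs,key=cv2.contourArea)
    return (c[:,0].astype(np.float64)+.5)/4-.5+[x0,y0]
def world(d,c,z): return np.array([ray(d,p,z)[:2] for p in c])
def rect(w):
    (c,s,a)=cv2.minAreaRect(w.astype(np.float32)); return np.round(c,1),np.round(s,1),round(a,1)
def mid(w): return np.round(cv2.minEnclosingCircle(w.astype(np.float32)),1) if 0 else [np.round(x,1) for x in cv2.fitEllipse(w.astype(np.float32))]
E
python3 - <<'E'
from h import *
d=viewer.snapshot("top"); s=viewer.snapshot("side")
dark=lambda b,h:b.max(2)<75
lid=blob(d,dark,126,198,156,228); print("lid",mid(world(d,lid,102)))
lip=blob(d,lambda b,h:(b[...,0]>165)&(h[...,1]>110),158,198,178,218); print("lip",mid(world(d,lip,106)))
red=lambda b,h:(h[...,1]>110)&(b[...,0]-b[...,1]>45)
lipS=blob(s,lambda b,h:(b[...,0]>168)&red(b,h),337,184,358,198); print("lipS",mid(world(s,lipS,106)))
lidS=blob(s,dark,362,190,395,212); print("lidS(all)",mid(world(s,lidS,97)))
print("tilepx",d["img"][188:194,153:162].mean((0,1)),"tray",d["img"][180:184,165:175].mean((0,1)),d["img"][198:201,150:165].mean((0,1)))
tl=blob(d,lambda b,h:(h[...,1]<92)&(b[...,0]>140),142,180,171,200); print("tile",rect(world(d,tl,17)),len(tl))
bt=blob(d,lambda b,h:(h[...,1]<60)&(b[...,0]>130),335,142,385,192); print("bat",rect(world(d,bt,15)))
bd=blob(d,lambda b,h:(b[...,1]>125)&(h[...,1]>60),312,180,392,245); print("board light",rect(world(d,bd,12)))
tr=blob(d,lambda b,h:(b[...,1]>115)&(h[...,0]>11),115,163,206,240); print("tray",rect(world(d,tr,20)))
tm=blob(d,lambda b,h:(h[...,1]<75)&(b[...,0]>130),120,144,150,172); print("timer",mid(world(d,tm,45)))
kd=blob(d,lambda b,h:(h[...,1]<110)&(b[...,0]>110),155,138,197,162); print("kid",rect(world(d,kd,8)))
pw=[ray(d,p,188)[:2] for p in((214,178),(296,178),(207,190),(255,137),(255,219))]; print(np.round(pw,0).tolist())
E
```

```text
lid [array([436.1, 351.5]), array([57.3, 59.4]), np.float64(158.5)]
lip [array([450.8, 274.2]), array([36.9, 38.8]), np.float64(89.4)]
lipS [array([450.3, 272.3]), array([35.4, 36.4]), np.float64(84.4)]
lidS(all) [array([438.7, 355.9]), array([63.1, 77.1]), np.float64(116.3)]
tilepx [191.74074074 172.85185185 144.35185185] tray [190.9  155.55 115.2 ] [175.91111111 142.13333333 105.91111111]
tile (array([504.2, 330.3]), array([44.2, 64.8]), 4.1) 252
bat (array([ 568.4, -315.2]), array([110.7, 109.2]), 83.4)
board light (array([ 435.2, -286.6]), array([199.5, 139.7]), 79.6)
tray (array([470.8, 313.8]), array([182. , 209.4]), 9.9)
timer [array([605.6, 391.1]), array([63.2, 65. ]), np.float64(19.5)]
kid (array([635.9, 273. ]), array([ 46.1, 115.6]), 15.6)
[[530.0, 124.0], [528.0, -98.0], [497.0, 143.0], [641.0, 12.0], [418.0, 14.0]]
```

```bash
cat >> h.py <<'E'
from scipy.spatial.transform import Rotation as R
def go(*ts):
    s=sensors.sense(); p=np.array(s["ee_pos"]); M=R.from_quat(s["orientation"]).as_matrix()
    print("t",s["time"],"at",np.round(p,1),"yaw_y",np.round(np.degrees(np.arctan2(M[1,1],M[0,1])),1),"tilt",np.round(M[2],3),"w",np.round(s["grip_width"],1))
    for t in ts:
        d=M.T@(np.array(t)-p); print(t,"slide",np.round(d/500,4)); p=np.array(t,float)
E
python3 -m jog '[{"fingers":1,"slide":[0,0,0],"spin":1},{"fingers":1,"slide":[0,0,0],"spin":1},{"fingers":1,"slide":[0,0,0],"spin":1},{"fingers":1,"slide":[0,0,0],"spin":1},{"fingers":1,"slide":[0,0,0],"spin":1},{"fingers":1,"slide":[0,0,0],"spin":1},{"fingers":1,"slide":[0,0,0],"spin":1},{"fingers":1,"slide":[0,0,0],"spin":1},{"fingers":1,"slide":[0,0,0],"spin":1},{"fingers":1,"slide":[0,0,0],"spin":1},{"fingers":1,"slide":[0,0,0],"spin":1},{"fingers":1,"slide":[0,0,0],"spin":1},{"fingers":1,"slide":[0,0,0],"spin":1},{"fingers":1,"slide":[0,0,0],"spin":1},{"fingers":1,"slide":[0,0,0],"spin":1},{"fingers":1,"slide":[0,0,0],"spin":1},{"fingers":1,"slide":[0,0,0],"spin":1},{"fingers":1,"slide":[0,0,0],"spin":0}]'
python3 -c "
from h import *
go((437,354,221),(437,354,59))"
```

```text
time: 2.0
ee_pos: [183.0, 649.5, 222.2]
orientation: [0.667, 0.745, -0.0, 0.0]
contact_force: [-0.3, -0.3, 0.0]
grip_width: 86.9
grasp_force: 0.0
t 2.0 at [183.  649.5 222.2] yaw_y 6.3 tilt [-0.001 -0.    -1.   ] w 86.9
(437, 354, 221) slide [-0.643   0.4405  0.0029]
(437, 354, 59) slide [2.00e-04 0.00e+00 3.24e-01]
```

```bash
python3 -m jog '[{"fingers":1,"slide":[-0.0643,0.044,0],"spin":0},{"fingers":1,"slide":[-0.0643,0.044,0],"spin":0},{"fingers":1,"slide":[-0.0643,0.044,0],"spin":0},{"fingers":1,"slide":[-0.0643,0.044,0],"spin":0},{"fingers":1,"slide":[-0.0643,0.044,0],"spin":0},{"fingers":1,"slide":[-0.0643,0.044,0],"spin":0},{"fingers":1,"slide":[-0.0643,0.044,0],"spin":0},{"fingers":1,"slide":[-0.0643,0.044,0],"spin":0},{"fingers":1,"slide":[-0.0643,0.044,0],"spin":0},{"fingers":1,"slide":[-0.0643,0.044,0],"spin":0},{"fingers":1,"slide":[0,0,0],"spin":0},{"fingers":1,"slide":[0,0,0],"spin":0},{"fingers":1,"slide":[0,0,0],"spin":0}]'
python3 -c "
from h import *
go((437,354,140),(437,354,59))
d=viewer.snapshot('side');cv2.imwrite('pics/s1.png',cv2.cvtColor(cv2.resize(d['img'][100:290,255:435],None,fx=3,fy=3),cv2.COLOR_RGB2BGR))"
```

```text
time: 3.3
ee_pos: [435.9, 355.3, 222.4]
orientation: [0.666, 0.746, -0.0, -0.0]
contact_force: [-0.0, -0.3, 0.4]
grip_width: 87.2
grasp_force: 0.0
t 3.3 at [435.9 355.3 222.4] yaw_y 6.4 tilt [ 0.001 -0.001 -1.   ] w 87.2
(437, 354, 140) slide [-0.0029  0.0021  0.1648]
(437, 354, 59) slide [-1.00e-04  1.00e-04  1.62e-01]
```

View pics/s1.png

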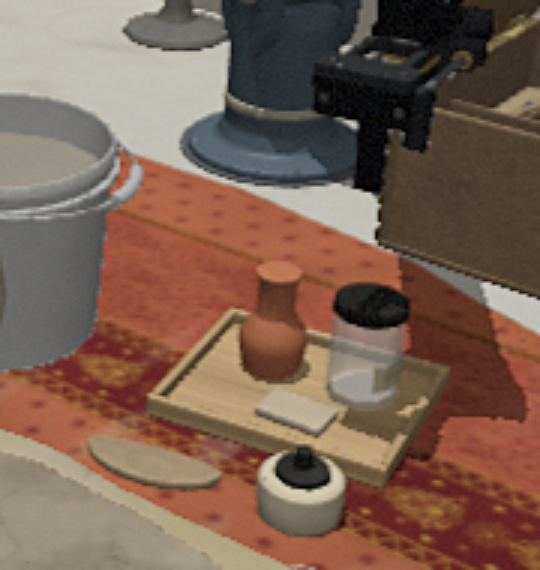

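The gripper hangs right above the jar, roughly (375,150) over the lid at (370,305) in the crop, and nothing has been disturbed. Going down to grip.

```bash
python3 -m jog '[{"fingers":1,"slide":[-0.002,0.002,0.04],"spin":0},{"fingers":1,"slide":[0,0,0.045],"spin":0},{"fingers":1,"slide":[0,0,0.045],"spin":0},{"fingers":1,"slide":[0,0,0.045],"spin":0},{"fingers":1,"slide":[0,0,0.045],"spin":0},{"fingers":1,"slide":[0,0,0.04],"spin":0},{"fingers":1,"slide":[0,0,0.04],"spin":0},{"fingers":1,"slide":[0,0,0.026],"spin":0},{"fingers":1,"slide":[0,0,0],"spin":0},{"fingers":1,"slide":[0,0,0],"spin":0},{"fingers":0,"slide":[0,0,0],"spin":0},{"fingers":0,"slide":[0,0,0],"spin":0},{"fingers":0,"slide":[0,0,0],"spin":0},{"fingers":0,"slide":[0,0,0],"spin":0},{"fingers":0,"slide":[0,0,0],"spin":0},{"fingers":0,"slide":[0,0,0],"spin":0},{"fingers":0,"slide":[0,0,0],"spin":0},{"fingers":0,"slide":[0,0,0],"spin":0}]'
python3 -c "
from h import *
go((436,354,288),(520,10,288),(427,-334,288),(427,-334,64))"
```

```text
time: 5.15
ee_pos: [437.5, 353.3, 59.9]
orientation: [0.667, 0.745, -0.0, -0.0]
contact_force: [-2.7, -1.2, 5.9]
grip_width: 62.3
grasp_force: 30.0
t 5.15 at [437.5 353.3  59.9] yaw_y 6.3 tilt [ 0.    -0.001 -1.   ] w 62.3
(436, 354, 288) slide [ 0.0018 -0.0032 -0.4561]
(520, 10, 288) slide [-7.022e-01  9.190e-02 -3.000e-04]
(427, -334, 288) slide [-0.6636 -0.26    0.    ]
(427, -334, 64) slide [-1.00e-04  4.00e-04  4.48e-01]
```

```bash
python3 -m jog '[{"fingers":0,"slide":[0,0,-0.01],"spin":0},{"fingers":0,"slide":[0,0,-0.03],"spin":0},{"fingers":0,"slide":[0,0,-0.05],"spin":0},{"fingers":0,"slide":[0,0,-0.06],"spin":0},{"fingers":0,"slide":[0,0,-0.06],"spin":0},{"fingers":0,"slide":[0,0,-0.06],"spin":0},{"fingers":0,"slide":[0,0,-0.06],"spin":0},{"fingers":0,"slide":[0,0,-0.06],"spin":0},{"fingers":0,"slide":[0,0,-0.04],"spin":0},{"fingers":0,"slide":[0,0,-0.026],"spin":0},{"fingers":0,"slide":[0,0,0],"spin":0},{"fingers":0,"slide":[0,0,0],"spin":0}]'
python3 -m jog '[{"fingers":0,"slide":[-0.02,0.004,0],"spin":0},{"fingers":0,"slide":[-0.04,0.006,0],"spin":0},{"fingers":0,"slide":[-0.06,0.008,0],"spin":0},{"fingers":0,"slide":[-0.06,0.008,0],"spin":0},{"fingers":0,"slide":[-0.06,0.008,0],"spin":0},{"fingers":0,"slide":[-0.06,0.008,0],"spin":0},{"fingers":0,"slide":[-0.06,0.008,0],"spin":0},{"fingers":0,"slide":[-0.06,0.008,0],"spin":0},{"fingers":0,"slide":[-0.06,0.008,0],"spin":0},{"fingers":0,"slide":[-0.06,0.008,0],"spin":0},{"fingers":0,"slide":[-0.06,0.008,0],"spin":0},{"fingers":0,"slide":[-0.06,0.008,0],"spin":0},{"fingers":0,"slide":[-0.04,0.006,0],"spin":0},{"fingers":0,"slide":[0,0,0],"spin":0}]'
python3 -c "
from h import *
go((427,-334,288),(427,-334,64))"
```

```text
time: 6.35
ee_pos: [437.5, 352.8, 286.4]
orientation: [0.667, 0.745, -0.001, -0.0]
contact_force: [-0.0, -0.3, -3.7]
grip_width: 62.4
grasp_force: 30.0
time: 7.75
ee_pos: [523.3, 5.6, 286.6]
orientation: [0.67, 0.742, -0.001, 0.0]
contact_force: [-0.0, -0.2, -1.8]
grip_width: 62.4
grasp_force: 30.0
t 7.75 at [523.3   5.6 286.6] yaw_y 5.8 tilt [-0.002 -0.002 -1.   ] w 62.4
(427, -334, 288) slide [-0.6561 -0.2608 -0.0008]
(427, -334, 64) slide [0.001  0.0008 0.448 ]
```

```bash
python3 -m jog '[{"fingers":0,"slide":[-0.02,-0.008,0],"spin":0},{"fingers":0,"slide":[-0.04,-0.016,0],"spin":0},{"fingers":0,"slide":[-0.06,-0.024,0],"spin":0},{"fingers":0,"slide":[-0.06,-0.024,0],"spin":0},{"fingers":0,"slide":[-0.06,-0.024,0],"spin":0},{"fingers":0,"slide":[-0.06,-0.024,0],"spin":0},{"fingers":0,"slide":[-0.06,-0.024,0],"spin":0},{"fingers":0,"slide":[-0.06,-0.024,0],"spin":0},{"fingers":0,"slide":[-0.06,-0.024,0],"spin":0},{"fingers":0,"slide":[-0.06,-0.024,0],"spin":0},{"fingers":0,"slide":[-0.06,-0.024,0],"spin":0},{"fingers":0,"slide":[-0.036,-0.012,0],"spin":0},{"fingers":0,"slide":[-0.02,-0.008,0],"spin":0},{"fingers":0,"slide":[0,0,0],"spin":0},{"fingers":0,"slide":[0,0,0],"spin":0},{"fingers":0,"slide":[0,0,0],"spin":0}]'
python3 -c "
from h import *
go((427,-334,64))"
```

```text
time: 9.35
ee_pos: [431.0, -328.0, 287.2]
orientation: [0.666, 0.746, 0.0, -0.0]
contact_force: [0.1, 1.0, -1.9]
grip_width: 62.5
grasp_force: 30.0
t 9.35 at [ 431.  -328.   287.2] yaw_y 6.4 tilt [ 0.001  0.    -1.   ] w 62.5
(427, -334, 64) slide [-0.0115 -0.0094  0.4464]
```

```bash
python3 -m jog '[{"fingers":0,"slide":[-0.006,-0.005,0.03],"spin":0},{"fingers":0,"slide":[-0.006,-0.004,0.05],"spin":0},{"fingers":0,"slide":[0,0,0.06],"spin":0},{"fingers":0,"slide":[0,0,0.06],"spin":0},{"fingers":0,"slide":[0,0,0.06],"spin":0},{"fingers":0,"slide":[0,0,0.06],"spin":0},{"fingers":0,"slide":[0,0,0.05],"spin":0},{"fingers":0,"slide":[0,0,0.03],"spin":0},{"fingers":0,"slide":[0,0,0.02],"spin":0},{"fingers":0,"slide":[0,0,0.01],"spin":0},{"fingers":0,"slide":[0,0,0],"spin":0},{"fingers":0,"slide":[0,0,0.004],"spin":0},{"fingers":0,"slide":[0,0,0.004],"spin":0},{"fingers":0,"slide":[0,0,0.004],"spin":0},{"fingers":0,"slide":[0,0,0.003],"spin":0},{"fingers":0,"slide":[0,0,0],"spin":0},{"fingers":0,"slide":[0,0,0],"spin":0}]'
```

```text
time: 11.05
ee_pos: [426.5, -336.2, 65.0]
orientation: [0.667, 0.745, 0.0, 0.0]
contact_force: [-0.1, -0.2, -3.2]
grip_width: 62.5
grasp_force: 30.0
```

```bash
python3 -m jog '[{"fingers":0,"slide":[0,0,0.002],"spin":0},{"fingers":0,"slide":[0,0,0.001],"spin":0},{"fingers":0,"slide":[0,0,0],"spin":0},{"fingers":0,"slide":[0,0,0],"spin":0}]'
```

```text
time: 11.45
ee_pos: [426.6, -336.3, 63.9]
orientation: [0.668, 0.745, 0.0, 0.0]
contact_force: [-1.5, 0.4, 3.7]
grip_width: 62.4
grasp_force: 30.0
```

```bash
python3 -m jog '[{"fingers":1,"slide":[0,0,0],"spin":0},{"fingers":1,"slide":[0,0,0],"spin":0},{"fingers":1,"slide":[0,0,0],"spin":0},{"fingers":1,"slide":[0,0,0],"spin":0},{"fingers":1,"slide":[0,0,0],"spin":0},{"fingers":1,"slide":[0,0,-0.02],"spin":0},{"fingers":1,"slide":[0,0,-0.04],"spin":0},{"fingers":1,"slide":[0,0,-0.07],"spin":0},{"fingers":1,"slide":[0,0,-0.08],"spin":0},{"fingers":1,"slide":[0,0,-0.08],"spin":0},{"fingers":1,"slide":[0,0,-0.08],"spin":0},{"fingers":1,"slide":[0,0,-0.06],"spin":0},{"fingers":1,"slide":[0,0,0],"spin":0},{"fingers":1,"slide":[0,0,0],"spin":0}]'
python3 -c "
from h import *
go((520,10,285),(450.5,273.3,285),(450.5,273.3,71))"
```

```text
time: 12.85
ee_pos: [426.5, -336.2, 279.2]
orientation: [0.667, 0.745, 0.001, 0.001]
contact_force: [-0.2, 0.1, -0.8]
grip_width: 87.1
grasp_force: 0.0
t 12.85 at [ 426.5 -336.2  279.2] yaw_y 6.3 tilt [-0.     0.002 -1.   ] w 87.1
(520, 10, 285) slide [ 0.6678  0.2614 -0.0112]
(450.5, 273.3, 285) slide [ 5.386e-01 -8.080e-02 -2.000e-04]
(450.5, 273.3, 71) slide [ 1.00e-04 -7.00e-04  4.28e-01]
```

```bash
python3 -m jog '[{"fingers":1,"slide":[0.04,0.016,-0.006],"spin":0},{"fingers":1,"slide":[0.07,0.0275,-0.006],"spin":0},{"fingers":1,"slide":[0.07,0.0275,0],"spin":0},{"fingers":1,"slide":[0.07,0.0275,0],"spin":0},{"fingers":1,"slide":[0.07,0.0275,0],"spin":0},{"fingers":1,"slide":[0.07,0.0275,0],"spin":0},{"fingers":1,"slide":[0.07,0.0275,0],"spin":0},{"fingers":1,"slide":[0.07,0.0275,0],"spin":0},{"fingers":1,"slide":[0.07,0.0275,0],"spin":0},{"fingers":1,"slide":[0.068,0.025,0],"spin":0},{"fingers":1,"slide":[0.07,-0.0105,0],"spin":0},{"fingers":1,"slide":[0.07,-0.0105,0],"spin":0},{"fingers":1,"slide":[0.07,-0.0105,0],"spin":0},{"fingers":1,"slide":[0.07,-0.0105,0],"spin":0},{"fingers":1,"slide":[0.07,-0.0105,0],"spin":0},{"fingers":1,"slide":[0.07,-0.0105,0],"spin":0},{"fingers":1,"slide":[0.07,-0.0105,0],"spin":0},{"fingers":1,"slide":[0.048,-0.007,0],"spin":0},{"fingers":1,"slide":[0,0,0],"spin":0},{"fingers":1,"slide":[0,0,0],"spin":0}]'
python3 -c "
from h import *
go((450.5,273.3,70))
d=viewer.snapshot('side');cv2.imwrite('pics/s2.png',cv2.cvtColor(cv2.resize(d['img'][60:290,160:435],None,fx=2.5,fy=2.5),cv2.COLOR_RGB2BGR))
d=viewer.snapshot('top')
lid=blob(d,lambda b,h:b.max(2)<75,330,200,385,245); print('lid',mid(world(d,lid,106)))
"
```

```text
time: 14.85
ee_pos: [449.8, 272.5, 283.1]
orientation: [0.667, 0.745, -0.002, 0.0]
contact_force: [-0.2, -0.1, -0.3]
grip_width: 86.9
grasp_force: 0.0
t 14.85 at [449.8 272.5 283.1] yaw_y 6.3 tilt [-0.002 -0.002 -1.   ] w 86.9
(450.5, 273.3, 70) slide [0.0024 0.0025 0.4262]
lid [array([ 426.4, -332.5]), array([55.7, 59.2]), np.float64(176.7)]
```

View pics/s2.png

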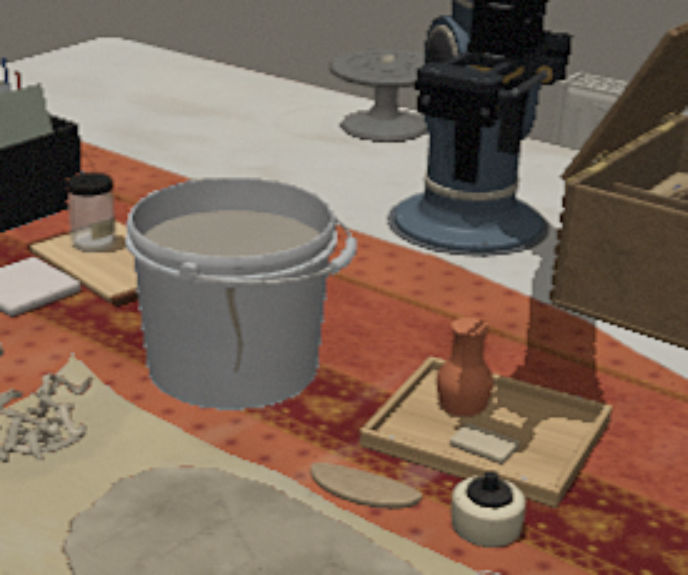

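The jar stands upright on the board at about (92,212), the vase is in the tray at (465,365), and the gripper is above it. The lid measures (426,-333), as planned. Now I'll take the vase.

```bash
python3 -m jog '[{"fingers":1,"slide":[0.0024,0.0025,0.04],"spin":0},{"fingers":1,"slide":[0,0,0.06],"spin":0},{"fingers":1,"slide":[0,0,0.07],"spin":0},{"fingers":1,"slide":[0,0,0.07],"spin":0},{"fingers":1,"slide":[0,0,0.06],"spin":0},{"fingers":1,"slide":[0,0,0.05],"spin":0},{"fingers":1,"slide":[0,0,0.04],"spin":0},{"fingers":1,"slide":[0,0,0.024],"spin":0},{"fingers":1,"slide":[0,0,0.01],"spin":0},{"fingers":1,"slide":[0,0,0],"spin":0},{"fingers":0.6,"slide":[0,0,0],"spin":0},{"fingers":0.6,"slide":[0,0,0],"spin":0},{"fingers":0.6,"slide":[0,0,0],"spin":0},{"fingers":0,"slide":[0,0,0],"spin":0},{"fingers":0,"slide":[0,0,0],"spin":0},{"fingers":0,"slide":[0,0,0],"spin":0},{"fingers":0,"slide":[0,0,0],"spin":0},{"fingers":0,"slide":[0,0,0],"spin":0},{"fingers":0,"slide":[0,0,0],"spin":0},{"fingers":0,"slide":[0,0,0],"spin":0}]'
python3 -c "
from h import *
go((450.5,273.3,295),(520,10,295),(444,-239,295),(444,-239,75))"
```

```text
time: 16.95
ee_pos: [451.4, 274.4, 72.5]
orientation: [0.667, 0.745, -0.0, -0.0]
contact_force: [-1.6, -0.5, 1.0]
grip_width: 34.6
grasp_force: 29.8
t 16.95 at [451.4 274.4  72.5] yaw_y 6.3 tilt [ 0.    -0.001 -1.   ] w 34.6
(450.5, 273.3, 295) slide [-0.002  -0.0022 -0.445 ]
(520, 10, 295) slide [-0.5386  0.0807 -0.    ]
(444, -239, 295) slide [-4.785e-01 -2.054e-01  1.000e-04]
(444, -239, 75) slide [-0.0e+00  2.0e-04  4.4e-01]
```

```bash
python3 -m jog '[{"fingers":0,"slide":[0,0,-0.01],"spin":0},{"fingers":0,"slide":[0,0,-0.03],"spin":0},{"fingers":0,"slide":[0,0,-0.05],"spin":0},{"fingers":0,"slide":[0,0,-0.06],"spin":0},{"fingers":0,"slide":[0,0,-0.06],"spin":0},{"fingers":0,"slide":[0,0,-0.06],"spin":0},{"fingers":0,"slide":[0,0,-0.06],"spin":0},{"fingers":0,"slide":[0,0,-0.06],"spin":0},{"fingers":0,"slide":[0,0,-0.04],"spin":0},{"fingers":0,"slide":[0,0,-0.02],"spin":0},{"fingers":0,"slide":[0,0,0],"spin":0}]'
python3 -m jog '[{"fingers":0,"slide":[-0.02,0.003,0],"spin":0},{"fingers":0,"slide":[-0.04,0.006,0],"spin":0},{"fingers":0,"slide":[-0.06,0.009,0],"spin":0},{"fingers":0,"slide":[-0.06,0.009,0],"spin":0},{"fingers":0,"slide":[-0.06,0.009,0],"spin":0},{"fingers":0,"slide":[-0.06,0.009,0],"spin":0},{"fingers":0,"slide":[-0.06,0.009,0],"spin":0},{"fingers":0,"slide":[-0.06,0.009,0],"spin":0},{"fingers":0,"slide":[-0.06,0.009,0],"spin":0},{"fingers":0,"slide":[-0.06,0.009,0],"spin":0},{"fingers":0,"slide":[-0.06,-0.02,0],"spin":0},{"fingers":0,"slide":[-0.06,-0.026,0],"spin":0},{"fingers":0,"slide":[-0.06,-0.026,0],"spin":0},{"fingers":0,"slide":[-0.06,-0.026,0],"spin":0},{"fingers":0,"slide":[-0.06,-0.026,0],"spin":0},{"fingers":0,"slide":[-0.06,-0.026,0],"spin":0},{"fingers":0,"slide":[-0.06,-0.026,0],"spin":0},{"fingers":0,"slide":[-0.04,-0.018,0],"spin":0},{"fingers":0,"slide":[0,0,0],"spin":0},{"fingers":0,"slide":[0,0,0],"spin":0}]'
python3 -c "
from h import *
go((444,-239,77))"
```

```text
time: 18.05
ee_pos: [452.1, 274.5, 298.5]
orientation: [0.667, 0.745, 0.001, 0.0]
contact_force: [-0.2, 0.0, -1.9]
grip_width: 34.8
grasp_force: 29.6
time: 20.05
ee_pos: [448.8, -228.8, 296.3]
orientation: [0.668, 0.744, -0.0, -0.001]
contact_force: [-0.3, 0.1, -2.2]
grip_width: 34.4
grasp_force: 29.6
t 20.05 at [ 448.8 -228.8  296.3] yaw_y 6.2 tilt [ 0.001 -0.002 -1.   ] w 34.4
(444, -239, 77) slide [-0.0198 -0.0108  0.4386]
```

```bash
python3 -m jog '[{"fingers":0,"slide":[-0.01,-0.005,0.03],"spin":0},{"fingers":0,"slide":[-0.01,-0.006,0.05],"spin":0},{"fingers":0,"slide":[0,0,0.06],"spin":0},{"fingers":0,"slide":[0,0,0.06],"spin":0},{"fingers":0,"slide":[0,0,0.06],"spin":0},{"fingers":0,"slide":[0,0,0.06],"spin":0},{"fingers":0,"slide":[0,0,0.05],"spin":0},{"fingers":0,"slide":[0,0,0.03],"spin":0},{"fingers":0,"slide":[0,0,0.02],"spin":0},{"fingers":0,"slide":[0,0,0.01],"spin":0},{"fingers":0,"slide":[0,0,0.003],"spin":0},{"fingers":0,"slide":[0,0,0.003],"spin":0},{"fingers":0,"slide":[0,0,0.002],"spin":0},{"fingers":0,"slide":[0,0,0],"spin":0},{"fingers":0,"slide":[0,0,0],"spin":0}]'
```

```text
time: 21.55
ee_pos: [445.8, -239.3, 78.8]
orientation: [0.667, 0.745, 0.0, 0.0]
contact_force: [0.7, -0.4, -1.5]
grip_width: 34.4
grasp_force: 29.6
```

```bash
python3 -m jog '[{"fingers":0,"slide":[0,0,0.002],"spin":0},{"fingers":0,"slide":[0,0,0.002],"spin":0},{"fingers":0,"slide":[0,0,0],"spin":0},{"fingers":0,"slide":[0,0,0],"spin":0}]'
```

```text
time: 21.95
ee_pos: [445.6, -239.3, 76.5]
orientation: [0.667, 0.745, 0.0, 0.0]
contact_force: [0.7, 0.6, -1.6]
grip_width: 34.4
grasp_force: 29.7
```

```bash
python3 -m jog '[{"fingers":0,"slide":[0,0,0.002],"spin":0},{"fingers":0,"slide":[0,0,0],"spin":0},{"fingers":0,"slide":[0,0,0],"spin":0}]'
```

```text
time: 22.25
ee_pos: [445.8, -239.8, 76.4]
orientation: [0.668, 0.745, 0.0, 0.0]
contact_force: [-2.1, 0.6, 6.5]
grip_width: 34.3
grasp_force: 30.2
```

```bash
python3 -m jog '[{"fingers":0.6,"slide":[0,0,0],"spin":0},{"fingers":0.8,"slide":[0,0,0],"spin":0},{"fingers":1,"slide":[0,0,0],"spin":0},{"fingers":1,"slide":[0,0,0],"spin":0},{"fingers":1,"slide":[0,0,0],"spin":0},{"fingers":1,"slide":[0,0,0],"spin":0},{"fingers":1,"slide":[0,0,-0.02],"spin":0},{"fingers":1,"slide":[0,0,-0.04],"spin":0},{"fingers":1,"slide":[0,0,-0.07],"spin":0},{"fingers":1,"slide":[0,0,-0.08],"spin":0},{"fingers":1,"slide":[0,0,-0.08],"spin":0},{"fingers":1,"slide":[0,0,-0.08],"spin":0},{"fingers":1,"slide":[0,0,-0.04],"spin":0},{"fingers":1,"slide":[0,0,0],"spin":0},{"fingers":1,"slide":[0,0,0],"spin":0}]'
python3 -c "
from h import *
go((520,10,285),(504,330,285),(504,330,60))"
```

```text
time: 23.75
ee_pos: [445.3, -239.2, 280.6]
orientation: [0.667, 0.745, 0.0, 0.0]
contact_force: [0.3, 0.1, -0.9]
grip_width: 86.9
grasp_force: 0.0
t 23.75 at [ 445.3 -239.2  280.6] yaw_y 6.3 tilt [ 0.001  0.001 -1.   ] w 86.9
(520, 10, 285) slide [ 0.4791  0.2029 -0.0083]
(504, 330, 285) slide [6.397e-01 3.800e-02 4.000e-04]
(504, 330, 60) slide [-2.0e-04 -3.0e-04  4.5e-01]
```

```bash
python3 -m jog '[{"fingers":1,"slide":[0.0684,0.029,-0.001],"spin":0},{"fingers":1,"slide":[0.0684,0.029,-0.001],"spin":0},{"fingers":1,"slide":[0.0684,0.029,-0.001],"spin":0},{"fingers":1,"slide":[0.0684,0.029,-0.001],"spin":0},{"fingers":1,"slide":[0.0684,0.029,-0.001],"spin":0},{"fingers":1,"slide":[0.0684,0.029,-0.001],"spin":0},{"fingers":1,"slide":[0.0684,0.029,-0.001],"spin":0},{"fingers":1,"slide":[0.071,0.0042,0],"spin":0},{"fingers":1,"slide":[0.071,0.0042,0],"spin":0},{"fingers":1,"slide":[0.071,0.0042,0],"spin":0},{"fingers":1,"slide":[0.071,0.0042,0],"spin":0},{"fingers":1,"slide":[0.071,0.0042,0],"spin":0},{"fingers":1,"slide":[0.071,0.0042,0],"spin":0},{"fingers":1,"slide":[0.071,0.0042,0],"spin":0},{"fingers":0.6,"slide":[0.071,0.0042,0],"spin":0},{"fingers":0.6,"slide":[0.071,0.0042,0],"spin":0},{"fingers":0.6,"slide":[0,0,0],"spin":0},{"fingers":0.6,"slide":[0,0,0],"spin":0},{"fingers":0.6,"slide":[0,0,0],"spin":0}]'
python3 -c "
from h import *
go((504,330,60))
d=viewer.snapshot('side');cv2.imwrite('pics/s3.png',cv2.cvtColor(cv2.resize(d['img'][60:290,160:435],None,fx=2.5,fy=2.5),cv2.COLOR_RGB2BGR))
tl=blob(d,lambda b,h:(h[...,1]<92)&(b[...,0]>140),335,225,375,250); print('tile side',rect(world(d,tl,15)),len(tl))
d=viewer.snapshot('top')
lid=blob(d,lambda b,h:b.max(2)<75,330,200,385,245); print('lid',mid(world(d,lid,106)))
lip=blob(d,lambda b,h:(b[...,0]>165)&(h[...,1]>135),325,200,360,230); print('lip',mid(world(d,lip,110)))
"
```

```text
time: 25.65
ee_pos: [504.4, 327.6, 282.9]
orientation: [0.668, 0.744, -0.001, 0.0]
contact_force: [0.5, -0.4, -0.0]
grip_width: 56.4
grasp_force: 0.0
t 25.65 at [504.4 327.6 282.9] yaw_y 6.1 tilt [-0.002 -0.002 -1.   ] w 56.4
(504, 330, 60) slide [5.800e-03 4.000e-04 4.459e-01]
tile side (array([504.4, 321.4]), array([49.3, 46.8]), 5.7) 207
lid [array([ 426.4, -332.5]), array([55.9, 59.3]), np.float64(175.1)]
lip [array([ 445.5, -239.8]), array([31. , 36.5]), np.float64(94.7)]
```

View pics/s3.png

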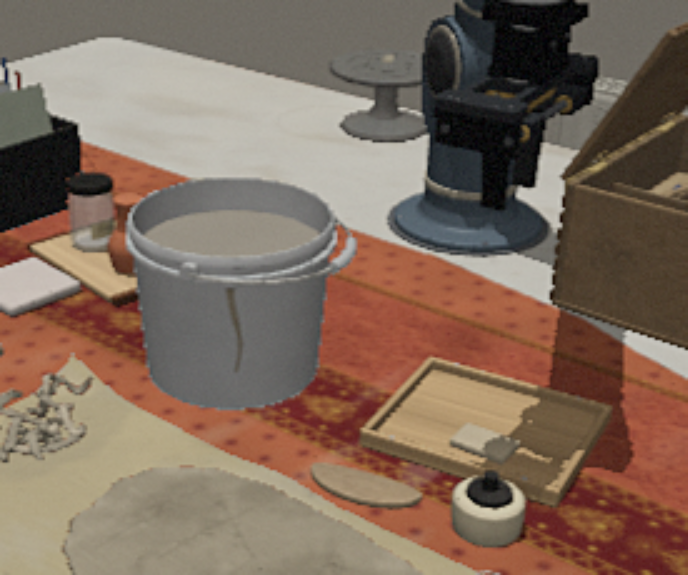

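```bash
python3 -m jog '[{"fingers":0.54,"slide":[0.003,0,0.03],"spin":0},{"fingers":0.54,"slide":[0.003,0,0.06],"spin":0},{"fingers":0.54,"slide":[0,0,0.07],"spin":0},{"fingers":0.54,"slide":[0,0,0.07],"spin":0},{"fingers":0.54,"slide":[0,0,0.07],"spin":0},{"fingers":0.54,"slide":[0,0,0.07],"spin":0},{"fingers":0.54,"slide":[0,0,0.06],"spin":0},{"fingers":0.54,"slide":[0,0,0.04],"spin":0},{"fingers":0.54,"slide":[0,0,0.03],"spin":0},{"fingers":0.54,"slide":[0,0,0],"spin":0},{"fingers":0.54,"slide":[0,0,0],"spin":0},{"fingers":0.54,"slide":[0,0,0],"spin":0}]'
python3 -c "
from h import *
go((504,330,11))
d=viewer.snapshot('side');cv2.imwrite('pics/s4.png',cv2.cvtColor(cv2.resize(d['img'][185:275,290:420],None,fx=5,fy=5,interpolation=cv2.INTER_CUBIC),cv2.COLOR_RGB2BGR))"
```

```text
time: 26.95
ee_pos: [504.9, 332.8, 35.3]
orientation: [0.668, 0.745, 0.001, 0.0]
contact_force: [-0.5, 0.2, 0.1]
grip_width: 46.8
grasp_force: 0.0
t 26.95 at [504.9 332.8  35.3] yaw_y 6.2 tilt [ 0.001  0.002 -1.   ] w 46.8
(504, 330, 11) slide [-0.0054 -0.0025  0.0485]
```

View pics/s4.png

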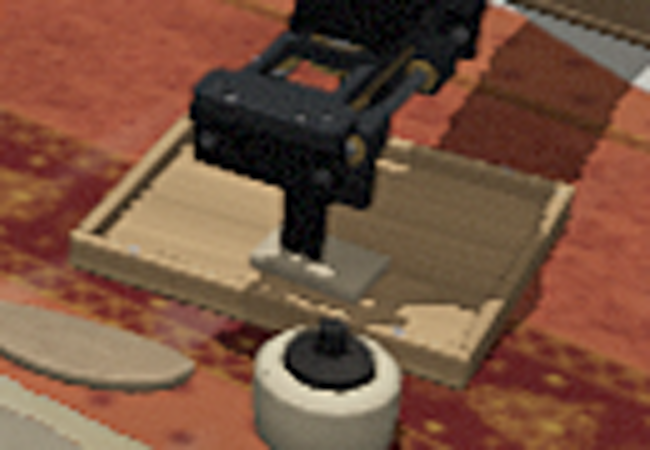

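The far finger is at (303,255), over the tile's far long edge and near its middle, so it will land just beyond the edge. I'll open slightly wider, lower and grip.

```bash
python3 -m jog '[{"fingers":0.59,"slide":[-0.004,-0.002,0],"spin":0},{"fingers":0.59,"slide":[0,0,0],"spin":0},{"fingers":0.59,"slide":[0,0,0.01],"spin":0},{"fingers":0.59,"slide":[0,0,0.01],"spin":0},{"fingers":0.59,"slide":[0,0,0.01],"spin":0},{"fingers":0.59,"slide":[0,0,0.008],"spin":0},{"fingers":0.59,"slide":[0,0,0.006],"spin":0},{"fingers":0.59,"slide":[0,0,0],"spin":0},{"fingers":0.59,"slide":[0,0,0],"spin":0},{"fingers":0.59,"slide":[0,0,0],"spin":0}]'
```

```text
time: 28.0
ee_pos: [503.4, 330.4, 12.2]
orientation: [0.667, 0.745, 0.0, 0.0]
contact_force: [0.2, -0.0, 0.4]
grip_width: 51.5
grasp_force: 0.0
```

```bash
python3 -m jog '[{"fingers":0.59,"slide":[0,0,0.003],"spin":0},{"fingers":0.59,"slide":[0,0,0],"spin":0},{"fingers":0,"slide":[0,0,0],"spin":0},{"fingers":0,"slide":[0,0,0],"spin":0},{"fingers":0,"slide":[0,0,0],"spin":0},{"fingers":0,"slide":[0,0,0],"spin":0},{"fingers":0,"slide":[0,0,0],"spin":0},{"fingers":0,"slide":[0,0,0],"spin":0}]'
python3 -c "
from h import *
go((504,330,285),(540,10,285),(568.4,-315.2,285),(568.4,-315.2,18))"
```

```text
time: 28.8
ee_pos: [503.3, 330.3, 10.6]
orientation: [0.667, 0.745, 0.0, -0.0]
contact_force: [0.9, -0.6, 0.8]
grip_width: 39.7
grasp_force: 29.9
t 28.8 at [503.3 330.3  10.6] yaw_y 6.3 tilt [ 0.  0. -1.] w 39.7
(504, 330, 285) slide [-0.0007  0.0014 -0.5488]
(540, 10, 285) slide [-6.44e-01  1.80e-03 -1.00e-04]
(568.4, -315.2, 285) slide [-6.527e-01 -1.440e-02 -1.000e-04]
(568.4, -315.2, 18) slide [-1.00e-04 -0.00e+00  5.34e-01]
```

```bash
python3 -m jog '[{"fingers":0,"slide":[0,0,-0.01],"spin":0},{"fingers":0,"slide":[0,0,-0.02],"spin":0},{"fingers":0,"slide":[0,0,-0.05],"spin":0},{"fingers":0,"slide":[0,0,-0.06],"spin":0},{"fingers":0,"slide":[0,0,-0.07],"spin":0},{"fingers":0,"slide":[0,0,-0.07],"spin":0},{"fingers":0,"slide":[0,0,-0.07],"spin":0},{"fingers":0,"slide":[0,0,-0.06],"spin":0},{"fingers":0,"slide":[0,0,-0.05],"spin":0},{"fingers":0,"slide":[0,0,-0.03],"spin":0},{"fingers":0,"slide":[0,0,0],"spin":0}]'
python3 -c "
from h import *
d=viewer.snapshot('side');cv2.imwrite('pics/s5.png',cv2.cvtColor(cv2.resize(d['img'][60:260,300:440],None,fx=3,fy=3),cv2.COLOR_RGB2BGR))"
```

```text
time: 29.9
ee_pos: [504.5, 330.7, 258.8]
orientation: [0.668, 0.745, 0.003, 0.0]
contact_force: [0.3, -0.6, -0.2]
grip_width: 39.5
grasp_force: 29.9
```

View pics/s5.png

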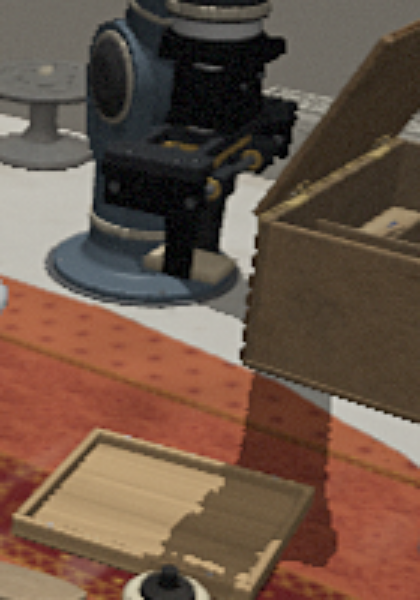

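The tile is held level between the fingers at about (190,265) and the tray is empty. Carrying it over the pail.

```bash
python3 -m jog '[{"fingers":0,"slide":[-0.03,-0.0006,0],"spin":0},{"fingers":0,"slide":[-0.05,-0.0006,0],"spin":0},{"fingers":0,"slide":[-0.07,-0.0006,0],"spin":0},{"fingers":0,"slide":[-0.07,-0.0006,0],"spin":0},{"fingers":0,"slide":[-0.07,-0.0006,0],"spin":0},{"fingers":0,"slide":[-0.07,-0.0006,0],"spin":0},{"fingers":0,"slide":[-0.07,-0.0006,0],"spin":0},{"fingers":0,"slide":[-0.07,-0.0006,0],"spin":0},{"fingers":0,"slide":[-0.07,-0.0006,0],"spin":0},{"fingers":0,"slide":[-0.07,-0.0006,0],"spin":0},{"fingers":0,"slide":[-0.07,-0.0006,0],"spin":0},{"fingers":0,"slide":[-0.07,-0.0006,0],"spin":0},{"fingers":0,"slide":[-0.07,-0.0006,0],"spin":0},{"fingers":0,"slide":[-0.07,-0.0006,0],"spin":0},{"fingers":0,"slide":[-0.07,-0.0006,0],"spin":0},{"fingers":0,"slide":[-0.07,-0.0006,0],"spin":0},{"fingers":0,"slide":[-0.07,-0.0006,0],"spin":0},{"fingers":0,"slide":[-0.07,-0.0006,0],"spin":0},{"fingers":0,"slide":[-0.07,-0.0006,0],"spin":0},{"fingers":0,"slide":[-0.03,-0.0006,0],"spin":0}]'
python3 -m jog '[{"fingers":0,"slide":[0,0,0],"spin":0},{"fingers":0,"slide":[0,0,0],"spin":0},{"fingers":0,"slide":[0,0,0],"spin":0}]'
python3 -c "
from h import *
go((568.4,-315.2,18))"
```

```text
time: 31.95
ee_pos: [565.3, -321.1, 254.2]
orientation: [0.67, 0.743, -0.002, -0.001]
contact_force: [-0.3, -0.7, -1.0]
grip_width: 39.5
grasp_force: 29.9
time: 32.25
ee_pos: [568.4, -314.3, 255.0]
orientation: [0.667, 0.745, 0.001, -0.001]
contact_force: [0.7, 0.7, -0.4]
grip_width: 39.1
grasp_force: 29.9
t 32.25 at [ 568.4 -314.3  255. ] yaw_y 6.4 tilt [ 0.002 -0.    -1.   ] w 39.1
(568.4, -315.2, 18) slide [-0.0027 -0.      0.4741]
```

```bash
python3 -m jog '[{"fingers":0,"slide":[-0.002,0.003,0.03],"spin":0},{"fingers":0,"slide":[0,0.002,0.05],"spin":0},{"fingers":0,"slide":[0,0,0.06],"spin":0},{"fingers":0,"slide":[0,0,0.06],"spin":0},{"fingers":0,"slide":[0,0,0.06],"spin":0},{"fingers":0,"slide":[0,0,0.06],"spin":0},{"fingers":0,"slide":[0,0,0.06],"spin":0},{"fingers":0,"slide":[0,0,0.04],"spin":0},{"fingers":0,"slide":[0,0,0.02],"spin":0},{"fingers":0,"slide":[0,0,0.01],"spin":0},{"fingers":0,"slide":[0,0,0.007],"spin":0},{"fingers":0,"slide":[0,0,0.007],"spin":0},{"fingers":0,"slide":[0,0,0],"spin":0},{"fingers":0,"slide":[0,0,0],"spin":0}]'
```

```text
time: 33.65
ee_pos: [571.1, -317.4, 24.2]
orientation: [0.667, 0.745, 0.0, 0.001]
contact_force: [-0.3, -0.4, -0.5]
grip_width: 39.6
grasp_force: 29.9
```

```bash
python3 -m jog '[{"fingers":0,"slide":[0.003,0,0.005],"spin":0},{"fingers":0,"slide":[0,0,0.004],"spin":0},{"fingers":0,"slide":[0,0,0.002],"spin":0},{"fingers":0,"slide":[0,0,0],"spin":0},{"fingers":0,"slide":[0,0,0],"spin":0}]'
```

```text
time: 34.15
ee_pos: [570.5, -315.8, 18.0]
orientation: [0.667, 0.745, 0.0, -0.0]
contact_force: [-0.9, 0.1, -0.7]
grip_width: 39.3
grasp_force: 29.9
```

```bash
python3 -m jog '[{"fingers":0,"slide":[0,0,0.0015],"spin":0},{"fingers":0,"slide":[0,0,0],"spin":0},{"fingers":0.6,"slide":[0,0,0],"spin":0},{"fingers":0.6,"slide":[0,0,0],"spin":0},{"fingers":0.6,"slide":[0,0,0],"spin":0},{"fingers":0.6,"slide":[0,0,0],"spin":0},{"fingers":0.6,"slide":[0,0,-0.01],"spin":0},{"fingers":0.6,"slide":[0,0,-0.03],"spin":0},{"fingers":0.6,"slide":[0,0,-0.05],"spin":0},{"fingers":0.6,"slide":[0,0,-0.08],"spin":0},{"fingers":1,"slide":[0,0,-0.08],"spin":0},{"fingers":1,"slide":[0,0,-0.08],"spin":0},{"fingers":1,"slide":[0,0,-0.08],"spin":0},{"fingers":1,"slide":[0,0,-0.06],"spin":0},{"fingers":1,"slide":[0,0,-0.03],"spin":0},{"fingers":1,"slide":[0,0,0],"spin":0},{"fingers":1,"slide":[0,0,0],"spin":0}]'
python3 -c "
from h import *
go((520,-100,265),(426.4,-335,285),(426.4,-335,64))
d=viewer.snapshot('side');cv2.imwrite('pics/s6.png',cv2.cvtColor(cv2.resize(d['img'][110:210,130:260],None,fx=4,fy=4),cv2.COLOR_RGB2BGR))
d=viewer.snapshot('top');cv2.imwrite('pics/t6.png',cv2.cvtColor(d['img'],cv2.COLOR_RGB2BGR))"
```

```text
time: 35.85
ee_pos: [570.0, -315.2, 266.2]
orientation: [0.667, 0.745, -0.0, -0.001]
contact_force: [0.7, -0.9, -0.5]
grip_width: 86.2
grasp_force: 0.0
t 35.85 at [ 570.  -315.2  266.2] yaw_y 6.3 tilt [ 0.001 -0.001 -1.   ] w 86.2
(520, -100, 265) slide [ 0.4386 -0.0524  0.003 ]
(426.4, -335, 285) slide [-0.4467 -0.2374 -0.0403]
(426.4, -335, 64) slide [-0.0006  0.0006  0.442 ]
```

View pics/s6.png

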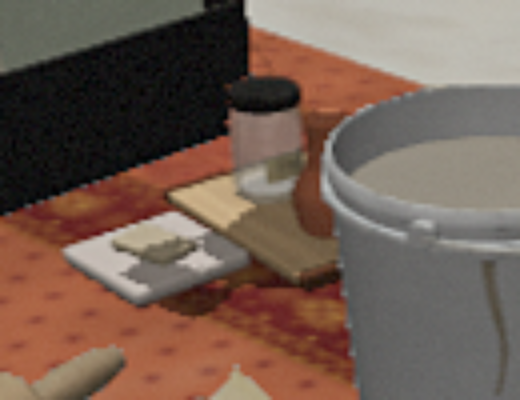

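The tile lies flat mid-bat at about (155,243), and the jar and vase stand upright on the board. Going for the jar.

```bash
python3 -m jog '[{"fingers":1,"slide":[-0.001,-0.05,0],"spin":0},{"fingers":1,"slide":[-0.002,-0.07,0],"spin":0},{"fingers":1,"slide":[-0.002,-0.07,0],"spin":0},{"fingers":1,"slide":[-0.002,-0.06,0],"spin":0},{"fingers":1,"slide":[-0.002,-0.04,0],"spin":0},{"fingers":1,"slide":[0,0,0],"spin":0},{"fingers":1,"slide":[0,0,0],"spin":0},{"fingers":1,"slide":[0,0,0],"spin":0}]'
python3 -c "
from h import *
go((426.5,-335.8,64))
d=viewer.snapshot('top')
c=blob(d,lambda b,h:(h[...,1]>40)&(h[...,1]<110)&(b[...,0]>110)&(h[...,0]>9),346,154,376,186); print('tile',rect(world(d,c,24)))"
```

```text
time: 36.75
ee_pos: [428.1, -335.2, 266.6]
orientation: [0.667, 0.745, -0.0, -0.0]
contact_force: [0.6, -0.1, -0.4]
grip_width: 87.0
grasp_force: 0.0
t 36.75 at [ 428.1 -335.2  266.6] yaw_y 6.4 tilt [ 0.    -0.001 -1.   ] w 87.0
(426.5, -335.8, 64) slide [-0.0009 -0.003   0.4051]
tile (array([ 570.3, -314.8]), array([40.5, 60.5]), 4.9)
```

```bash
python3 -m jog '[{"fingers":1,"slide":[-0.001,-0.003,0.04],"spin":0},{"fingers":1,"slide":[0,0,0.06],"spin":0},{"fingers":1,"slide":[0,0,0.07],"spin":0},{"fingers":1,"slide":[0,0,0.07],"spin":0},{"fingers":1,"slide":[0,0,0.06],"spin":0},{"fingers":1,"slide":[0,0,0.05],"spin":0},{"fingers":1,"slide":[0,0,0.03],"spin":0},{"fingers":1,"slide":[0,0,0.02],"spin":0},{"fingers":1,"slide":[0,0,0.005],"spin":0},{"fingers":1,"slide":[0,0,0],"spin":0},{"fingers":1,"slide":[0,0,0],"spin":0},{"fingers":0,"slide":[0,0,0],"spin":0},{"fingers":0,"slide":[0,0,0],"spin":0},{"fingers":0,"slide":[0,0,0],"spin":0},{"fingers":0,"slide":[0,0,0],"spin":0},{"fingers":0,"slide":[0,0,0],"spin":0},{"fingers":0,"slide":[0,0,0],"spin":0},{"fingers":0,"slide":[0,0,0],"spin":0}]'
python3 -m jog '[{"fingers":0,"slide":[0,0,-0.01],"spin":0},{"fingers":0,"slide":[0,0,-0.03],"spin":0},{"fingers":0,"slide":[0,0,-0.05],"spin":0},{"fingers":0,"slide":[0,0,-0.06],"spin":0},{"fingers":0,"slide":[0,0,-0.06],"spin":0},{"fingers":0,"slide":[0,0,-0.06],"spin":0},{"fingers":0,"slide":[0,0,-0.06],"spin":0},{"fingers":0,"slide":[0,0,-0.06],"spin":0},{"fingers":0,"slide":[0,0,-0.04],"spin":0},{"fingers":0,"slide":[0,0,-0.02],"spin":0},{"fingers":0,"slide":[0,0,0],"spin":0}]'
python3 -c "
from h import *
go((523,6,288),(437,354,288),(437,354,60))"
```

```text
time: 38.6
ee_pos: [425.8, -336.7, 65.0]
orientation: [0.667, 0.745, 0.0, 0.0]
contact_force: [1.4, 0.1, 2.6]
grip_width: 62.4
grasp_force: 30.0
time: 39.7
ee_pos: [425.4, -337.1, 291.0]
orientation: [0.668, 0.745, 0.0, 0.001]
contact_force: [0.8, -0.0, -2.1]
grip_width: 62.3
grasp_force: 30.0
t 39.7 at [ 425.4 -337.1  291. ] yaw_y 6.2 tilt [-0.001  0.002 -1.   ] w 62.3
(523, 6, 288) slide [0.6611 0.2685 0.006 ]
(437, 354, 288) slide [ 0.7106 -0.0954 -0.0009]
(437, 354, 60) slide [ 0.0005 -0.001   0.456 ]
```

```bash
python3 -m jog '[{"fingers":0,"slide":[0.02,0.008,0],"spin":0},{"fingers":0,"slide":[0.041,0.017,0],"spin":0},{"fingers":0,"slide":[0.06,0.0243,0],"spin":0},{"fingers":0,"slide":[0.06,0.0243,0],"spin":0},{"fingers":0,"slide":[0.06,0.0243,0],"spin":0},{"fingers":0,"slide":[0.06,0.0243,0],"spin":0},{"fingers":0,"slide":[0.06,0.0243,0],"spin":0},{"fingers":0,"slide":[0.06,0.0243,0],"spin":0},{"fingers":0,"slide":[0.06,0.0243,0],"spin":0},{"fingers":0,"slide":[0.06,0.0243,0],"spin":0},{"fingers":0,"slide":[0.06,0.0243,0],"spin":0},{"fingers":0,"slide":[0.06,0.0248,0],"spin":0}]'
python3 -m jog '[{"fingers":0,"slide":[0.06,-0.008,0],"spin":0},{"fingers":0,"slide":[0.06,-0.008,0],"spin":0},{"fingers":0,"slide":[0.06,-0.008,0],"spin":0},{"fingers":0,"slide":[0.06,-0.008,0],"spin":0},{"fingers":0,"slide":[0.06,-0.008,0],"spin":0},{"fingers":0,"slide":[0.06,-0.008,0],"spin":0},{"fingers":0,"slide":[0.06,-0.008,0],"spin":0},{"fingers":0,"slide":[0.06,-0.008,0],"spin":0},{"fingers":0,"slide":[0.06,-0.008,0],"spin":0},{"fingers":0,"slide":[0.06,-0.008,0],"spin":0},{"fingers":0,"slide":[0.06,-0.008,0],"spin":0},{"fingers":0,"slide":[0.04,-0.007,0],"spin":0},{"fingers":0,"slide":[0.01,0,0],"spin":0},{"fingers":0,"slide":[0,0,0],"spin":0},{"fingers":0,"slide":[0,0,0],"spin":0},{"fingers":0,"slide":[0,0,0],"spin":0}]'
python3 -c "
from h import *
go((437.3,353.5,60))"
```

```text
time: 40.9
ee_pos: [521.8, 8.6, 288.1]
orientation: [0.667, 0.745, -0.001, -0.001]
contact_force: [0.3, 0.1, -2.5]
grip_width: 62.3
grasp_force: 30.0
time: 42.5
ee_pos: [437.6, 352.5, 289.7]
orientation: [0.668, 0.744, -0.0, 0.0]
contact_force: [0.1, -0.4, -2.6]
grip_width: 62.3
grasp_force: 30.0
t 42.5 at [437.6 352.5 289.7] yaw_y 6.1 tilt [-0.001 -0.    -1.   ] w 62.3
(437.3, 353.5, 60) slide [ 2.400e-03 -3.000e-04  4.594e-01]
```

```bash
python3 -m jog '[{"fingers":0,"slide":[0.002,0,0.03],"spin":0},{"fingers":0,"slide":[0,0,0.05],"spin":0},{"fingers":0,"slide":[0,0,0.06],"spin":0},{"fingers":0,"slide":[0,0,0.06],"spin":0},{"fingers":0,"slide":[0,0,0.06],"spin":0},{"fingers":0,"slide":[0,0,0.06],"spin":0},{"fingers":0,"slide":[0,0,0.05],"spin":0},{"fingers":0,"slide":[0,0,0.04],"spin":0},{"fingers":0,"slide":[0,0,0.02],"spin":0},{"fingers":0,"slide":[0,0,0.01],"spin":0},{"fingers":0,"slide":[0,0,0.007],"spin":0},{"fingers":0,"slide":[0,0,0.004],"spin":0},{"fingers":0,"slide":[0,0,0.003],"spin":0},{"fingers":0,"slide":[0,0,0],"spin":0},{"fingers":0,"slide":[0,0,0],"spin":0}]'
```

```text
time: 44.0
ee_pos: [437.0, 355.4, 63.2]
orientation: [0.667, 0.745, 0.0, -0.0]
contact_force: [0.0, -0.2, -1.4]
grip_width: 62.4
grasp_force: 30.0
```

```bash
python3 -m jog '[{"fingers":0,"slide":[-0.002,0,0.002],"spin":0},{"fingers":0,"slide":[0,0,0.002],"spin":0},{"fingers":0,"slide":[0,0,0.001],"spin":0},{"fingers":0,"slide":[0,0,0],"spin":0},{"fingers":0,"slide":[0,0,0],"spin":0}]'
```

```text
time: 44.5
ee_pos: [437.2, 354.2, 60.9]
orientation: [0.668, 0.745, 0.0, -0.0]
contact_force: [-0.9, -1.4, 5.9]
grip_width: 62.4
grasp_force: 30.0
```

```bash
python3 -m jog '[{"fingers":1,"slide":[0,0,0],"spin":0},{"fingers":1,"slide":[0,0,0],"spin":0},{"fingers":1,"slide":[0,0,0],"spin":0},{"fingers":1,"slide":[0,0,0],"spin":0},{"fingers":1,"slide":[0,0,0],"spin":0},{"fingers":1,"slide":[0,0,-0.02],"spin":0},{"fingers":1,"slide":[0,0,-0.04],"spin":0},{"fingers":1,"slide":[0,0,-0.07],"spin":0},{"fingers":1,"slide":[0,0,-0.08],"spin":0},{"fingers":1,"slide":[0,0,-0.08],"spin":0},{"fingers":1,"slide":[0,0,-0.08],"spin":0},{"fingers":1,"slide":[0,0,-0.07],"spin":0},{"fingers":1,"slide":[0,0,0],"spin":0},{"fingers":1,"slide":[0,0,0],"spin":0}]'
python3 -c "
from h import *
go((520,10,285),(445.5,-239.5,285),(445.5,-239.5,76.5))"
```

```text
time: 45.9
ee_pos: [437.1, 354.2, 281.5]
orientation: [0.667, 0.745, 0.001, -0.0]
contact_force: [0.6, 0.3, -1.2]
grip_width: 87.3
grasp_force: 0.0
t 45.9 at [437.1 354.2 281.5] yaw_y 6.3 tilt [ 0.002  0.002 -1.   ] w 87.3
(520, 10, 285) slide [-0.7024  0.0898 -0.008 ]
(445.5, -239.5, 285) slide [-0.4798 -0.2025 -0.0011]
(445.5, -239.5, 76.5) slide [-0.0007 -0.0006  0.417 ]
```

```bash
python3 -m jog '[{"fingers":1,"slide":[-0.07,0.009,0],"spin":0},{"fingers":1,"slide":[-0.07,0.009,0],"spin":0},{"fingers":1,"slide":[-0.07,0.009,0],"spin":0},{"fingers":1,"slide":[-0.07,0.009,0],"spin":0},{"fingers":1,"slide":[-0.07,0.009,0],"spin":0},{"fingers":1,"slide":[-0.07,0.009,0],"spin":0},{"fingers":1,"slide":[-0.07,0.009,0],"spin":0},{"fingers":1,"slide":[-0.07,0.009,0],"spin":0},{"fingers":1,"slide":[-0.07,0.009,0],"spin":0},{"fingers":1,"slide":[-0.07,0.009,0],"spin":0},{"fingers":1,"slide":[-0.069,-0.029,0],"spin":0},{"fingers":1,"slide":[-0.069,-0.029,0],"spin":0},{"fingers":1,"slide":[-0.069,-0.029,0],"spin":0},{"fingers":1,"slide":[-0.069,-0.029,0],"spin":0},{"fingers":1,"slide":[-0.069,-0.029,0],"spin":0},{"fingers":1,"slide":[-0.069,-0.029,0],"spin":0},{"fingers":1,"slide":[-0.068,-0.029,0],"spin":0},{"fingers":1,"slide":[0,0,0],"spin":0},{"fingers":1,"slide":[0,0,0],"spin":0},{"fingers":1,"slide":[0,0,0],"spin":0}]'
python3 -c "
from h import *
go((445.5,-239.5,76.5))"
```

```text
time: 47.9
ee_pos: [445.3, -237.9, 279.3]
orientation: [0.667, 0.745, -0.0, -0.001]
contact_force: [0.2, -0.2, -0.2]
grip_width: 86.9
grasp_force: 0.0
t 47.9 at [ 445.3 -237.9  279.3] yaw_y 6.4 tilt [ 0.001 -0.002 -1.   ] w 86.9
(445.5, -239.5, 76.5) slide [-0.0037  0.0007  0.4057]
```

```bash
python3 -m jog '[{"fingers":1,"slide":[-0.003,0,0.04],"spin":0},{"fingers":1,"slide":[0,0,0.06],"spin":0},{"fingers":1,"slide":[0,0,0.07],"spin":0},{"fingers":1,"slide":[0,0,0.07],"spin":0},{"fingers":1,"slide":[0,0,0.06],"spin":0},{"fingers":1,"slide":[0,0,0.05],"spin":0},{"fingers":1,"slide":[0,0,0.03],"spin":0},{"fingers":1,"slide":[0,0,0.02],"spin":0},{"fingers":1,"slide":[0,0,0.005],"spin":0},{"fingers":1,"slide":[0,0,0],"spin":0},{"fingers":0.6,"slide":[0,0,0],"spin":0},{"fingers":0.6,"slide":[0,0,0],"spin":0},{"fingers":0.6,"slide":[0,0,0],"spin":0},{"fingers":0,"slide":[0,0,0],"spin":0},{"fingers":0,"slide":[0,0,0],"spin":0},{"fingers":0,"slide":[0,0,0],"spin":0},{"fingers":0,"slide":[0,0,0],"spin":0},{"fingers":0,"slide":[0,0,0],"spin":0},{"fingers":0,"slide":[0,0,0],"spin":0},{"fingers":0,"slide":[0,0,0],"spin":0}]'
python3 -m jog '[{"fingers":0,"slide":[0,0,-0.01],"spin":0},{"fingers":0,"slide":[0,0,-0.03],"spin":0},{"fingers":0,"slide":[0,0,-0.05],"spin":0},{"fingers":0,"slide":[0,0,-0.06],"spin":0},{"fingers":0,"slide":[0,0,-0.06],"spin":0},{"fingers":0,"slide":[0,0,-0.06],"spin":0},{"fingers":0,"slide":[0,0,-0.06],"spin":0},{"fingers":0,"slide":[0,0,-0.06],"spin":0},{"fingers":0,"slide":[0,0,-0.04],"spin":0},{"fingers":0,"slide":[0,0,-0.02],"spin":0},{"fingers":0,"slide":[0,0,0],"spin":0}]'
python3 -c "
from h import *
go((520,10,298),(451.4,274.2,298),(451.4,274.2,75))"
```

```text
time: 49.9
ee_pos: [445.2, -241.0, 77.7]
orientation: [0.668, 0.745, -0.0, -0.0]
contact_force: [-1.7, 0.2, 1.7]
grip_width: 34.3
grasp_force: 28.7
time: 51.0
ee_pos: [445.8, -241.1, 303.6]
orientation: [0.667, 0.745, 0.001, 0.001]
contact_force: [0.5, 0.5, -2.5]
grip_width: 34.5
grasp_force: 28.7
t 51.0 at [ 445.8 -241.1  303.6] yaw_y 6.3 tilt [-0.     0.002 -1.   ] w 34.5
(520, 10, 298) slide [0.483  0.2024 0.0115]
(451.4, 274.2, 298) slide [ 5.402e-01 -7.870e-02 -4.000e-04]
(451.4, 274.2, 75) slide [ 2.00e-04 -1.00e-03  4.46e-01]
```

```bash
python3 -m jog '[{"fingers":0,"slide":[0.023,0.01,0],"spin":0},{"fingers":0,"slide":[0.04,0.0174,0],"spin":0},{"fingers":0,"slide":[0.06,0.025,0],"spin":0},{"fingers":0,"slide":[0.06,0.025,0],"spin":0},{"fingers":0,"slide":[0.06,0.025,0],"spin":0},{"fingers":0,"slide":[0.06,0.025,0],"spin":0},{"fingers":0,"slide":[0.06,0.025,0],"spin":0},{"fingers":0,"slide":[0.06,0.025,0],"spin":0},{"fingers":0,"slide":[0.06,0.025,0],"spin":0}]'
python3 -m jog '[{"fingers":0,"slide":[0.06,-0.009,0],"spin":0},{"fingers":0,"slide":[0.06,-0.009,0],"spin":0},{"fingers":0,"slide":[0.06,-0.009,0],"spin":0},{"fingers":0,"slide":[0.06,-0.009,0],"spin":0},{"fingers":0,"slide":[0.06,-0.009,0],"spin":0},{"fingers":0,"slide":[0.06,-0.009,0],"spin":0},{"fingers":0,"slide":[0.06,-0.009,0],"spin":0},{"fingers":0,"slide":[0.06,-0.009,0],"spin":0},{"fingers":0,"slide":[0.04,-0.006,0],"spin":0},{"fingers":0,"slide":[0.02,-0.002,0],"spin":0},{"fingers":0,"slide":[0,0,0],"spin":0},{"fingers":0,"slide":[0,0,0],"spin":0},{"fingers":0,"slide":[0,0,0],"spin":0}]'
python3 -c "
from h import *
go((451.4,273,75))"
```

```text
time: 51.9
ee_pos: [518.9, 11.5, 300.9]
orientation: [0.667, 0.745, -0.001, -0.001]
contact_force: [1.2, -0.1, -1.8]
grip_width: 34.2
grasp_force: 28.8
time: 53.2
ee_pos: [451.1, 272.5, 302.5]
orientation: [0.668, 0.744, -0.0, 0.0]
contact_force: [0.3, -0.2, -2.2]
grip_width: 34.5
grasp_force: 29.0
t 53.2 at [451.1 272.5 302.5] yaw_y 6.1 tilt [-0.001 -0.    -1.   ] w 34.5
(451.4, 273, 75) slide [0.0013 0.0009 0.4551]
```

```bash
python3 -m jog '[{"fingers":0,"slide":[0,0,0.03],"spin":0},{"fingers":0,"slide":[0,0,0.05],"spin":0},{"fingers":0,"slide":[0,0,0.06],"spin":0},{"fingers":0,"slide":[0,0,0.06],"spin":0},{"fingers":0,"slide":[0,0,0.06],"spin":0},{"fingers":0,"slide":[0,0,0.06],"spin":0},{"fingers":0,"slide":[0,0,0.05],"spin":0},{"fingers":0,"slide":[0,0,0.04],"spin":0},{"fingers":0,"slide":[0,0,0.02],"spin":0},{"fingers":0,"slide":[0,0,0.01],"spin":0},{"fingers":0,"slide":[0,0,0.006],"spin":0},{"fingers":0,"slide":[0,0,0.004],"spin":0},{"fingers":0,"slide":[0,0,0.003],"spin":0},{"fingers":0,"slide":[0,0,0],"spin":0},{"fingers":0,"slide":[0,0,0],"spin":0}]'
```

```text
time: 54.7
ee_pos: [450.7, 274.4, 76.7]
orientation: [0.667, 0.745, 0.0, 0.0]
contact_force: [-0.2, -0.2, -2.1]
grip_width: 34.5
grasp_force: 29.0
```

```bash
python3 -m jog '[{"fingers":0,"slide":[-0.002,0,0.002],"spin":0},{"fingers":0,"slide":[0,0,0.002],"spin":0},{"fingers":0,"slide":[0,0,0.001],"spin":0},{"fingers":0,"slide":[0,0,0.001],"spin":0},{"fingers":0,"slide":[0,0,0],"spin":0},{"fingers":0,"slide":[0,0,0],"spin":0}]'
```

```text
time: 55.3
ee_pos: [450.7, 273.4, 73.7]
orientation: [0.667, 0.745, 0.0, -0.0]
contact_force: [-1.8, -1.2, 4.5]
grip_width: 34.7
grasp_force: 29.0
```

Contact with the tray floor. Releasing, then up and clear.

```bash
python3 -m jog '[{"fingers":0.6,"slide":[0,0,0],"spin":0},{"fingers":0.8,"slide":[0,0,0],"spin":0},{"fingers":1,"slide":[0,0,0],"spin":0},{"fingers":1,"slide":[0,0,0],"spin":0},{"fingers":1,"slide":[0,0,0],"spin":0},{"fingers":1,"slide":[0,0,0],"spin":0},{"fingers":1,"slide":[0,0,-0.02],"spin":0},{"fingers":1,"slide":[0,0,-0.04],"spin":0},{"fingers":1,"slide":[0,0,-0.07],"spin":0},{"fingers":1,"slide":[0,0,-0.08],"spin":0},{"fingers":1,"slide":[0,0,-0.08],"spin":0},{"fingers":1,"slide":[0,0,-0.08],"spin":0},{"fingers":1,"slide":[0,0,-0.08],"spin":0},{"fingers":1,"slide":[0.06,-0.01,0],"spin":0},{"fingers":1,"slide":[-0.06,0.01,0],"spin":0},{"fingers":1,"slide":[-0.08,0.02,0],"spin":0},{"fingers":1,"slide":[-0.08,0.02,0],"spin":0},{"fingers":1,"slide":[-0.08,0.02,0],"spin":0},{"fingers":1,"slide":[-0.08,0.02,0],"spin":0},{"fingers":1,"slide":[-0.08,0.02,0],"spin":0}]'
python3 -m jog '[{"fingers":1,"slide":[0,0,0],"spin":0},{"fingers":1,"slide":[0,0,0],"spin":0},{"fingers":1,"slide":[0,0,0],"spin":0}]'
python3 - <<'E'
from h import *
d=viewer.snapshot("top"); s=viewer.snapshot("side")
dark=lambda b,h:b.max(2)<75
print("lid",mid(world(d,blob(d,dark,126,198,156,228),102)))
print("lip",mid(world(d,blob(d,lambda b,h:(b[...,0]>165)&(h[...,1]>110),158,198,178,218),106)))
print("lipS",mid(world(s,blob(s,lambda b,h:(b[...,0]>168)&(h[...,1]>110)&(b[...,0]-b[...,1]>45),337,184,358,198),106)))
print("lidS",mid(world(s,blob(s,dark,362,190,395,212),97)))
print("timer",mid(world(d,blob(d,lambda b,h:(h[...,1]<75)&(b[...,0]>130),120,144,150,172),45)))
print("kid",rect(world(d,blob(d,lambda b,h:(h[...,1]<110)&(b[...,0]>110),155,138,197,162),8)))
print("tile",rect(world(d,blob(d,lambda b,h:(h[...,1]>40)&(h[...,1]<110)&(b[...,0]>110)&(h[...,0]>9),346,154,376,186),24)))
cv2.imwrite('pics/s9.png',cv2.cvtColor(s['img'],cv2.COLOR_RGB2BGR))
E
```

```text
time: 57.3
ee_pos: [522.3, 78.1, 299.2]
orientation: [0.667, 0.745, 0.001, 0.0]
contact_force: [0.4, 0.2, 0.3]
grip_width: 87.4
grasp_force: 0.0
time: 57.6
ee_pos: [521.7, 81.2, 298.5]
orientation: [0.667, 0.745, 0.0, -0.0]
contact_force: [0.5, 0.5, -0.3]
grip_width: 87.2
grasp_force: 0.0
lid [array([437.1, 352.9]), array([56.6, 58.8]), np.float64(169.6)]
lip [array([451.3, 274.2]), array([36.8, 40.8]), np.float64(86.7)]
lipS [array([450.7, 273.4]), array([34.6, 36.7]), np.float64(45.6)]
lidS [array([439.7, 357.2]), array([62.6, 77. ]), np.float64(116.3)]
timer [array([605.4, 390.8]), array([63.6, 65.3]), np.float64(16.6)]
kid (array([643.4, 287.3]), array([41.8, 95.8]), 53.2)
tile (array([ 570.3, -314.7]), array([40.5, 60.7]), 4.6)
```

View pics/s9.png

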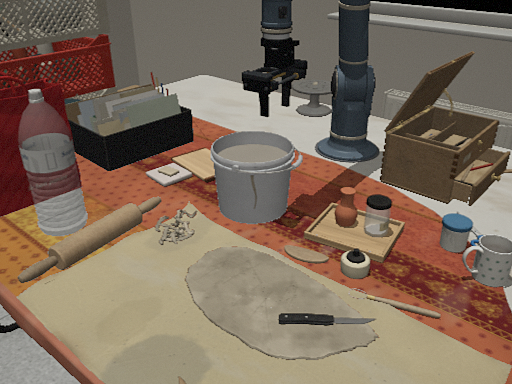

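The side view shows the jar (377,215) and vase (346,207) upright in the tray. The tile is on the bat at (168,172), and the timer (355,262) and rib (305,254) look unmoved. The odd rib reading from above comes from the arm's shadow. The jar and vase are within about 2 mm of their start positions, so I'm handing the job in.

```bash
python3 -c "
from workcell import r
print(r.finish_job())"
```

```text
the job is handed in; nothing more can be done
None
```

I handed the job in at about 58 s of the 134 s allowed: by my camera measurements the tile lies flat within about 2 mm of the bat's centre, the jar and vase stand upright within about 2 mm of their start, and the timer and kidney rib look unmoved, but the hand-in call returned no verdict.

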